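# Snap the cap onto the bean canister and hold it down

## Robot

A 7-joint arm with a two-finger parallel gripper is mounted at the origin on the work surface. World frame = base frame: x ahead of the robot, y to its left, z up, the work surface at z = 0. Lengths are in m, angles in rad, forces in N, time in s.
With the tool pointing down it reaches from about 0.425 to 0.875 m from the base axis. Payload 8.4 kg.
Tool frame: the origin (TCP) lies between the finger pads; the fingertips stand 17 mm ahead of it and the grasp point (between the pads) lies 2 mm behind it; z points along the fingers, y is the direction in which the jaws open and shut (so a half turn about z gives the same grasp; the last joint's range is limited). The gripper opens to 85 mm and grips with 20 to 120 N. Pads are 22 mm wide; open, the fingers measure 114 mm over their backs; the gripper's body (76 mm by 85 mm) begins 54 mm behind the grasp point. The pads swing forward as they close: fully open they stand 13 mm farther back than shut.
Start: joints at [1.014, 0.333, 0.04, 1.465, -0.013, 1.343, -0.059], TCP at [0.287, -0.583, 0.248] pointing down, gripper open.
Joint ranges: [-2.58, 2.58], [-0.38, 2.09], [-1.3, 1.39], [0.25, 2.4], [-1.5, 4.64], [0.08, 2.09], [-2.65, 2.65]. Speed limits (rad/s): [2.22, 2.22, 2.79, 2.79, 3.14, 3.14, 3.14].

## Interface

Orientations are given as a rotation vector (axis times angle).
In Python, from bench import manip gives the robot as it stands.
- The arm moves only by the tool send_rows, never from a script. Its argument "targets" is a list of rows, each an object with "offset": the shift along the tool's x, y, z in m, a list of three; "roll": the turn about the tool's z in degrees; "hand": the opening, from 0 (shut) to 1 (fully open). In form: [{"offset": [tx, ty, tz], "roll": roll, "hand": hand}, ...]. A call has 1 to 12 rows; each row is the pose to reach, as a shift and turn from the pose commanded when the call began, along the tool's axes at that moment; what a row does not reach only later rows make up. A row lasts 1/8 s, in which the tool goes at most 62.5 mm and 10.7 degrees, less where a joint would pass 70% of its speed; a pose out of reach is approached as far as the arm can. A call with a gripper value outside its range is refused whole. The fingers move at their own pace and stop on an object; the grip force is fixed at half the most. Time passes only in rows, so rows that repeat a pose let the fingers close. It gives the time, the measured TCP pose, the force and the opening at its end, in the units of the state.
- manip.read_state(): the state, without advancing time (a new reading comes with each control period).
- manip.get_image(name): name is "scene" or "top" or "wrist"; returns (picture, depth): 384x512x3 uint8, red, green, blue; 384x512 float32, m along the optical axis (not along the pixel's ray), 0 where there is no reading.
- manip.camera_info(name): a dict with "K" (3x3 intrinsics, pixels), "origin" and "orientation" of the camera in the world. Camera axes: x right, y up, looking along -z (the intrinsics and any distortion apply to the point x, -y, -z); pixel columns grow to the right and rows downward; lengths in m; the calibration is good to about 2 mm. A picture is of the moment at which its call begins: read the wrist's pose just before it. camera_info takes no time and is no camera call; for the wrist camera it gives the pose at the moment of the call.
- manip.finish_job(): hands the job in, once; it reports no verdict.
The state is a dict: "time_s": time; "joints": joint angles; "dq": joint speeds; "effort": joint torques, N m; "eef_pos": TCP position; "tcp_rot": TCP orientation; "contact_force": force on the tool from outside, world axes, zero at the start; "ft_torque": the same for the moment, N m; "width": finger opening in m.
Only numpy, scipy, OpenCV 4.12 (cv2) and the standard library are available. Lean on these libraries where they do the work, as an engineer would, in place of code of your own. Each camera call takes 0.05 s, during which the arm holds its last target.

## Task

One of the two bean canisters is still open: pick up the knobbed snap cap from the wooden board and set it upright on that canister's bare neck. Press it straight down until you feel it click, and keep pressing after the click so that it firmly squeezes the rubber sealing ring; the job finishes while you are still holding the cap pressed down, without letting go. Leave everything else where it is.

Things in the scene. Friction and masses are not known exactly. Their poses are not given: they have to be found in the camera images.
- cap: Loose plain metal snap cap, 40 to 85 g, upright on the wooden board: a hollow cup open below, 44 mm across, 30 mm high, with a solid round knob on top (54 mm high in all). Origin: centre of its underside, z up. Its mouth is an inward lip 25 mm across inside and 3 mm thick; above that the hollow is 36 mm across, up to 26 mm above the origin.
- cap_knob (a point): Middle of the cap's knob, on its axis 42 mm above the cap's underside. The knob is 22 mm across and 24 mm high (30 to 54 mm above the underside); around its foot runs the cap's flat shoulder.
- neck_top (a point): Centre of the top of the open canister's bare neck, z up, 130 mm above the work surface. The neck is a metal post 22 mm across, tapered over its top 5 mm to 13 mm, 30 mm tall, with four sprung clips in its sides. Set on it, the cap rests on the clips with its underside about 9 mm below neck_top.
- canister: The open canister, fixed: clear drum of cacao beans, 104 mm across, flat metal lid at 100 mm, the neck in its middle. Origin: centre of its underside. As the cap is pushed down the neck, resistance climbs to about 8 to 13 N with its underside 16 mm below neck_top, then drops below zero as the clips snap over its lip and pull it home; it is locked from 21 mm on.
- seal (a joint): Black rubber sealing ring round the neck's foot, 40 mm across: how far it is squeezed, m, 0 free to 0.004 at its stop. The cap meets it with its underside 20.5 mm below neck_top and reaches its stop at 24.5 mm. It pushes back with 2 N at first, 6 N at 0.002, 10 N at 0.004, and springs back when the cap is not pressed.
- twin: The other canister, fixed, the same but already closed with a cap of the same kind (159 mm high in all). Not to be worked on. Origin: centre of its underside. The two canisters may be on either side.
- board: Fixed wooden board 130 x 170 x 14 mm that the cap and a jar lid lie on; origin: centre of its underside; x along its 130 mm side.
- jar_lid: Bystander: loose flat metal disc lid without knob, 50 mm across, 13 mm high, on the board. Origin: centre of its underside.
- bowl: Bystander: white bowl 110 mm across, 45 mm high. Origin: centre of its underside.
- cup: Bystander: white cup 66 mm across, 70 mm high. Origin: centre of its underside.
- jar: Bystander: amber glass jar 56 mm across, 75 mm high. Origin: centre of its underside.
- spoon: Bystander: wooden spoon lying on the work surface near the robot. Origin: under its middle.
- spatula: Bystander: spatula lying on the work surface near the robot. Origin: under its middle.
- mould: Bystander: shallow metal mould tray 75 x 150 x 12 mm. Origin: centre of its underside.
Not all that is in view belongs to the job. Leave any purple look-alike of the cap alone.

How it is judged:
By the outcome, as a careful person would: the job done as asked, in the order asked, and still so for the second after the job is handed in, while the arm keeps its last pose, push and grip.
It also fails if it takes over 45 s, if anything falls off the work surface, if the arm or the gripper's body presses on something with over 40 N, if the wrist force passes 120 N, or if a joint passes its speed limit or range.

## Working session

There is one attempt and no reset: what is moved stays moved. The work goes in short steps, Python scripts to look and compute and a tool call to move; the robot and the scene stay as the last step left them, time stands still between calls to the robot, and variables do not carry over. Pictures are saved under pics/ and viewed, and the job is handed in when it is done.

Besides the shell and the picture viewer there is one more tool, called after ">>>" by a JSON object that holds its "op" and its "data", one argument or row to a line. send_rows: Moves the arm, as the interface text tells. Its arguments: {"type":"object","properties":{"targets":{"type":"array"}},"required":["targets"]}

```bash
ls; mkdir -p pics; python3 - <<'E'
from bench import manip
import cv2,numpy as np
print(manip.read_state())
for n in("scene","top","wrist"):
    print(n,manip.camera_info(n))
    im,d=manip.get_image(n)
    cv2.imwrite(f"pics/{n}0.png",im[:,:,::-1]); np.savez(f"{n}0.npz",im=im,d=d)
E
```

```text
pics
{'time_s': 0.0, 'joints': array([ 1.01379863,  0.33390082,  0.03986563,  1.46627122, -0.01341112,
        1.34329442, -0.05847845]), 'dq': array([-7.36067181e-04, -6.21216039e-04,  1.76999259e-03, -1.07653054e-04,
        3.77099195e-04, -2.13198666e-03, -6.08695637e-05]), 'effort': array([ 1.41835149e-03, -6.58534098e+01,  1.36634868e+00, -4.05561233e+01,
        1.66964735e-02,  1.26307178e-02,  2.06949636e-05]), 'eef_pos': array([ 0.28707784, -0.58269286,  0.24742767]), 'tcp_rot': array([-3.05814521e+00, -7.12508577e-01,  7.17721517e-04]), 'contact_force': array([ 0.22500207, -0.35954566,  0.57455124]), 'ft_torque': array([ 0.03872178, -0.00702527, -0.00945445]), 'width': 0.08548266250811488}
scene {'K': array([[349.80902858,   0.        , 249.08002593],
       [  0.        , 349.80902858, 189.68269122],
       [  0.        ,   0.        ,   1.        ]]), 'origin': array([0.85837956, 0.53195435, 0.53723166]), 'orientation': array([0.34530853, 1.24150965, 2.37140602])}
top {'K': array([[394.21832272,   0.        , 254.92770314],
       [  0.        , 394.21832272, 191.61895279],
       [  0.        ,   0.        ,   1.        ]]), 'origin': array([0.42813022, 0.01782863, 0.92863062]), 'orientation': array([ 0.09563842, -0.1364629 , -1.58360403])}
wrist {'K': array([[344.08217224,   0.        , 253.17291871],
       [  0.        , 344.08217224, 187.23326177],
       [  0.        ,   0.        ,   1.        ]]), 'origin': array([ 0.34766303, -0.55216279,  0.3737938 ]), 'orientation': array([-0.24299421,  0.15259983, -1.10610833])}
```

View pics/scene0.png

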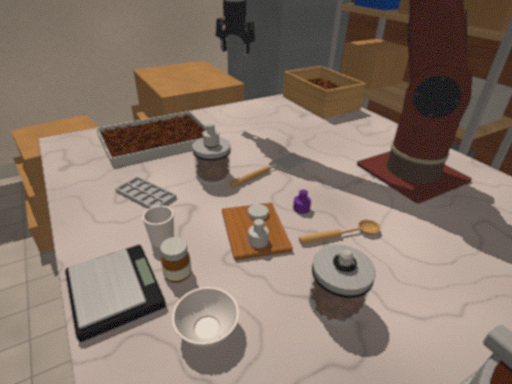

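View pics/top0.png

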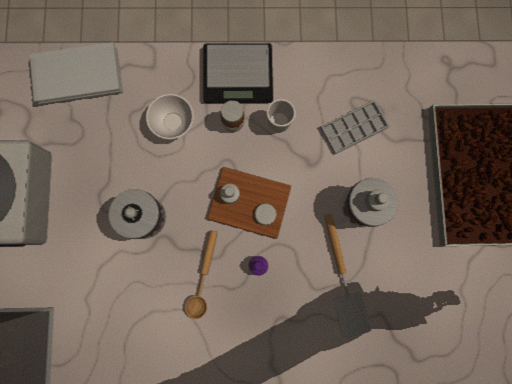

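The top view shows an open canister with a black ring and neck at (134,213) and a closed twin at (372,203). On the board are the knobbed cap at (229,192) and the flat jar lid at (265,214). The purple look-alike is at (258,265), off the board. The plain metal knobbed object at (229,192) fits the description. I'll confirm it in a crop and measure.

```bash
cat > h.py <<'E'
import numpy as np,cv2
from scipy.spatial.transform import Rotation as R
def cloud(d,ci):
    K=ci["K"];v,u=np.mgrid[:d.shape[0],:d.shape[1]]
    p=np.stack([(u-K[0,2])/K[0,0]*d,-(v-K[1,2])/K[1,1]*d,-d],-1)
    return p@R.from_rotvec(ci["orientation"]).as_matrix().T+ci["origin"]
def ray(u,v,z,ci):
    K=ci["K"];r=R.from_rotvec(ci["orientation"]).as_matrix()@np.array([(u-K[0,2])/K[0,0],-(v-K[1,2])/K[1,1],-1])
    o=np.array(ci["origin"]);return o+r*(z-o[2])/r[2]
def proj(p,ci):
    q=R.from_rotvec(ci["orientation"]).as_matrix().T@(np.array(p)-ci["origin"]);K=ci["K"]
    return K[0,0]*q[0]/-q[2]+K[0,2],K[1,1]*q[1]/q[2]+K[1,2]
E
python3 - <<'E'
from bench import manip
from h import *
im=[]
for n,(u,v) in (("top",(229,192)),("top",(134,213)),("scene",(259,235)),("scene",(343,275))):
    a=np.load(f"{n}0.npz");c=a["im"][v-40:v+40,u-50:u+50]
    im.append(cv2.resize(c,None,fx=4,fy=3.75*1.0667 if 0 else 4-0.25,interpolation=cv2.INTER_CUBIC))
cv2.imwrite("pics/crop.png",np.vstack([np.hstack(im[:2]),np.hstack(im[2:])])[:,:,::-1])
for n,bx in (("top",{"cap":(212,175,246,210),"can":(100,180,170,245),"twin":(340,170,410,240)}),("scene",{"cap":(235,205,285,255),"can":(305,240,385,320)})):
    ci=manip.camera_info(n);P=cloud(np.load(n+"0.npz")["d"],ci)
    for k,(a,b,c,d) in bx.items():
        Q=P[b:d,a:c].reshape(-1,3)
        zs=np.sort(Q[:,2]);print(n,k,"z top",zs[-8:].round(3))
        print(np.histogram(Q[:,2],bins=np.arange(0,.17,.01))[0])
        for lo,hi in (((.036,.052),(.055,.075)) if k=="cap" else ((.092,.106),(.112,.135),(.135,.165))):
            S=Q[(Q[:,2]>lo)&(Q[:,2]<hi)]
            if len(S):
                print(lo,hi,len(S),np.median(S,0).round(4),S.min(0).round(3),S.max(0).round(3))
                r=cv2.minEnclosingCircle(S[:,:2].astype(np.float32));print("   circ",np.round(r[0],4),round(r[1],4))
E
```

```text
top cap z top [0.072 0.072 0.072 0.072 0.072 0.073 0.929 0.929]
[ 81 786  11   6 203   7  56  23   0   0   0   0   0   0   0   0]
0.036 0.052 206 [0.5542 0.0513 0.0455] [0.536 0.032 0.037] [0.578 0.073 0.049]
   circ [0.5581 0.0528] 0.022
0.055 0.075 85 [0.5574 0.0517 0.0688] [0.547 0.043 0.055] [0.567 0.063 0.073]
   circ [0.5579 0.0528] 0.0109
top can z top [0.929 0.929 0.929 0.929 0.929 0.929 0.929 0.929]
[1838   31   40   36   40   37   30    1   62  351 1372  131   60   45
    0    0]
0.092 0.106 1656 [0.508  0.2489 0.1013] [0.458 0.2   0.092] [0.561 0.304 0.106]
   circ [0.5094 0.2518] 0.0523
0.112 0.135 145 [0.5086 0.25   0.1275] [0.49  0.235 0.112] [0.527 0.268 0.134]
   circ [0.509  0.2516] 0.0194
top twin z top [0.929 0.929 0.929 0.929 0.929 0.929 0.929 0.929]
[2156   44   39   49   52   48   37    9   66  301 1127   30   37  231
   22   62]
0.092 0.106 1416 [ 0.5223 -0.2475  0.1012] [ 0.476 -0.306  0.092] [ 0.578 -0.204  0.106]
   circ [ 0.527  -0.2555] 0.0521
0.112 0.135 108 [ 0.52   -0.2402  0.1293] [ 0.505 -0.276  0.112] [ 0.548 -0.234  0.135]
   circ [ 0.5269 -0.2555] 
[... 165 characters left out ...]
537 0.537 0.537 0.537 0.537]
[ 161 1607  312   66  171   34   80    1    0    0    0    0    0    0
    0    0]
0.036 0.052 197 [0.5642 0.0612 0.0444] [0.537 0.031 0.036] [0.578 0.073 0.052]
   circ [0.5574 0.052 ] 0.022
0.055 0.075 100 [0.5594 0.0564 0.0664] [0.546 0.042 0.055] [0.568 0.062 0.07 ]
   circ [0.5571 0.0522] 0.0112
scene can z top [0.537 0.537 0.537 0.537 0.537 0.537 0.537 0.537]
[1283  169  201  210  213  224  238  151  271 1170  979  116  113   21
    0    0]
0.092 0.106 1950 [0.52   0.2633 0.0998] [0.456 0.2   0.092] [0.561 0.303 0.106]
   circ [0.5086 0.2513] 0.0529
0.112 0.135 199 [0.5133 0.2556 0.1243] [0.498 0.238 0.112] [0.523 0.265 0.131]
   circ [0.5093 0.2516] 0.0151
```

View pics/crop.png

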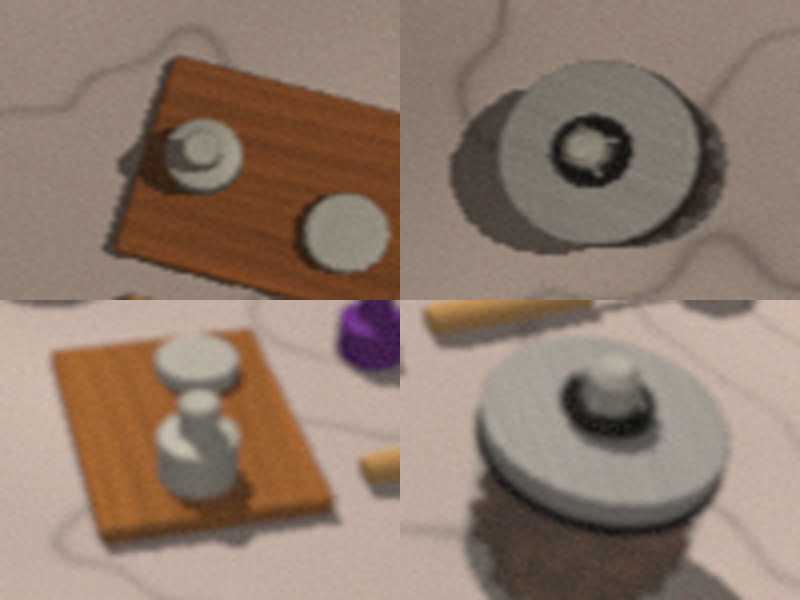

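The crops confirm it: the knobbed metal cap is on the board, the neck on the left canister is bare, and the jar lid has no knob. The two cameras agree to within 1 mm.

```bash
cat >> h.py <<'E'
def off(s,t):
    return R.from_rotvec(s["tcp_rot"]).as_matrix().T@(np.array(t)-s["eef_pos"])
E
python3 - <<'E'
from bench import manip
from h import *
s=manip.read_state()
print(off(s,[.5577,.0525,.248]),R.from_rotvec(s["tcp_rot"]).as_matrix().round(3))
E
```

```text
[ 5.23512115e-01 -4.50305045e-01  1.20373832e-04] [[ 0.897  0.442 -0.001]
 [ 0.442 -0.897  0.001]
 [-0.    -0.001 -1.   ]]
```

>>> {"op": "send_rows", "data": {
  "targets": [
    {"offset":[0.044,-0.038,0],"roll":-5,"hand":1},
    {"offset":[0.088,-0.076,0],"roll":-10,"hand":1},
    {"offset":[0.132,-0.114,0],"roll":-15,"hand":1},
    {"offset":[0.176,-0.152,0],"roll":-20,"hand":1},
    {"offset":[0.22,-0.19,0],"roll":-25,"hand":1},
    {"offset":[0.264,-0.228,0],"roll":-30,"hand":1},
    {"offset":[0.308,-0.266,0],"roll":-35,"hand":1},
    {"offset":[0.352,-0.304,0],"roll":-40,"hand":1},
    {"offset":[0.396,-0.342,0],"roll":-45,"hand":1},
    {"offset":[0.44,-0.38,0],"roll":-50,"hand":1},
    {"offset":[0.484,-0.418,0],"roll":-55,"hand":1},
    {"offset":[0.5235,-0.45,0],"roll":-60,"hand":1}
  ]
}}

```text
time_s: 1.65
eef_pos: [0.5583, 0.0541, 0.2483]
tcp_rot: [-2.29, -2.151, -0.0]
contact_force: [0.0, 0.2, -0.5]
width: 0.0857
```

>>> {"op": "send_rows", "data": {
  "targets": [
    {"offset":[0,0,0.05],"roll":0,"hand":1},
    {"offset":[0,0,0.08],"roll":0,"hand":1},
    {"offset":[0,0,0.08],"roll":0,"hand":1},
    {"offset":[0,0,0.08],"roll":0,"hand":1}
  ]
}}

```text
time_s: 2.15
eef_pos: [0.5586, 0.052, 0.1696]
tcp_rot: [2.293, 2.146, 0.002]
contact_force: [1.5, 0.2, 0.5]
width: 0.0853
```

```bash
python3 - <<'E'
from bench import manip
from h import *
s=manip.read_state();print(s["time_s"],s["eef_pos"],s["joints"].round(2),s["contact_force"])
ci=manip.camera_info("wrist");im,d=manip.get_image("wrist")
cv2.imwrite("pics/w1.png",im[:,:,::-1]);np.savez("w1.npz",im=im,d=d)
print(proj([.5577,.0525,.068],ci))
P=cloud(d,ci)
near=(np.hypot(P[...,0]-.5577,P[...,1]-.0525)<.035)
for lo,hi in((.036,.052),(.055,.075)):
    m=near&(P[...,2]>lo)&(P[...,2]<hi);S=P[m]
    if len(S): print(len(S),S.min(0).round(4),S.max(0).round(4),cv2.minEnclosingCircle(S[:,:2].astype(np.float32)))
print(off(s,[.5577,.0525,.064]),R.from_rotvec(s["tcp_rot"]).as_matrix().round(3))
E
```

```text
2.15 [0.55860137 0.05200477 0.1696216 ] [ 0.31  0.26 -0.56  1.76  0.15  1.16 -0.36] [1.52337673 0.17558034 0.54003292]
(np.float64(252.54978337891396), np.float64(193.613124664357))
1652 [0.5363 0.0303 0.036 ] [0.5794 0.0736 0.0519] ((0.5576979517936707, 0.05187683552503586), 0.0221796203404665)
844 [0.5472 0.041  0.055 ] [0.5686 0.0629 0.0709] ((0.5577964186668396, 0.05187127739191055), 0.011169870384037495)
[ 0.00040283 -0.00106845  0.10562044] [[ 0.066  0.998  0.001]
 [ 0.998 -0.066  0.   ]
 [ 0.     0.001 -1.   ]]
```

View pics/w1.png

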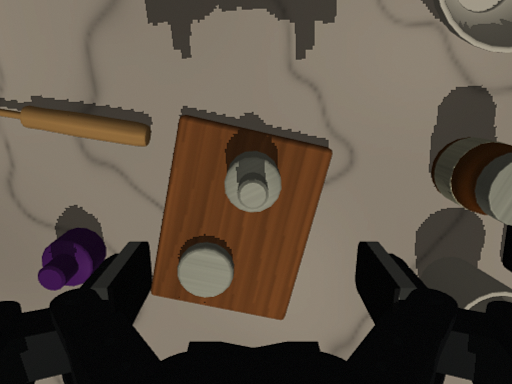

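The wrist view puts the cap knob at (252,193), with its axis at (0.5577, 0.0519). Now I'll descend and grip.

>>> {"op": "send_rows", "data": {
  "targets": [
    {"offset":[0,-0.001,0.05],"roll":0,"hand":1},
    {"offset":[0,-0.001,0.09],"roll":0,"hand":1},
    {"offset":[0,-0.001,0.105],"roll":0,"hand":1},
    {"offset":[0,-0.001,0.105],"roll":0,"hand":1},
    {"offset":[0,-0.001,0.105],"roll":0,"hand":1}
  ]
}}

```text
time_s: 2.82
eef_pos: [0.5584, 0.0523, 0.0653]
tcp_rot: [2.292, 2.146, 0.003]
contact_force: [-0.2, -0.0, -0.6]
width: 0.0855
```

>>> {"op": "send_rows", "data": {
  "targets": [
    {"offset":[0,0,0],"roll":0,"hand":0.4},
    {"offset":[0,0,0],"roll":0,"hand":0},
    {"offset":[0,0,0],"roll":0,"hand":0},
    {"offset":[0,0,0],"roll":0,"hand":0},
    {"offset":[0,0,0],"roll":0,"hand":0},
    {"offset":[0,0,0],"roll":0,"hand":0},
    {"offset":[0,0,0],"roll":0,"hand":0},
    {"offset":[0,0,0],"roll":0,"hand":0}
  ]
}}

```text
time_s: 3.82
eef_pos: [0.5572, 0.0521, 0.0635]
tcp_rot: [2.293, 2.147, 0.0]
contact_force: [0.1, 0.0, 5.7]
width: 0.0199
```

>>> {"op": "send_rows", "data": {
  "targets": [
    {"offset":[0,0,-0.01],"roll":0,"hand":0},
    {"offset":[0,0,-0.03],"roll":0,"hand":0},
    {"offset":[0,0,-0.07],"roll":0,"hand":0},
    {"offset":[0,0,-0.11],"roll":0,"hand":0},
    {"offset":[0,0,-0.15],"roll":0,"hand":0},
    {"offset":[0,0,-0.16],"roll":0,"hand":0},
    {"offset":[0,0,-0.16],"roll":0,"hand":0},
    {"offset":[0,0,-0.16],"roll":0,"hand":0}
  ]
}}

```text
time_s: 4.82
eef_pos: [0.5563, 0.0519, 0.2221]
tcp_rot: [-2.292, -2.146, 0.002]
contact_force: [-0.6, 0.7, -0.8]
width: 0.0195
```

```bash
python3 - <<'E'
from bench import manip
from h import *
s=manip.read_state();print(s["time_s"],s["eef_pos"],s["width"],s["contact_force"])
im,d=manip.get_image("scene")
np.savez("s2.npz",im=im,d=d)
ci=manip.camera_info("scene")
u,v=map(int,proj([.5577,.052,.19],ci));print(u,v)
c=im[max(v-60,0):v+60,u-80:u+80];cv2.imwrite("pics/s2.png",cv2.resize(c,None,fx=5,fy=5)[:,:,::-1])
print(off(s,[.509,.2516,s["eef_pos"][2]]))
E
```

```text
4.825 [0.55626336 0.0518663  0.22211994] 0.019471626151051566 [-0.62746601  0.66741919 -0.76757441]
260 171
[ 1.96191949e-01 -6.02999856e-02  8.49940866e-05]
```

View pics/s2.png

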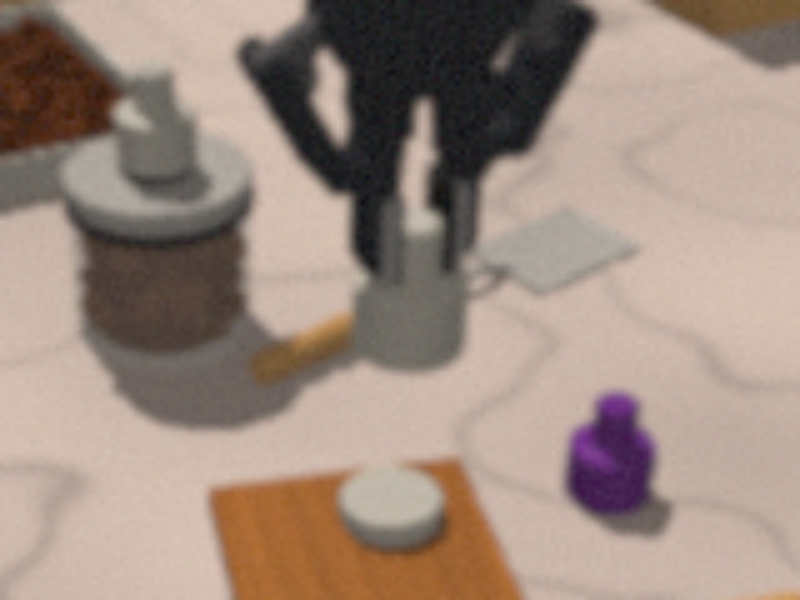

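Cap is held upright. I'll stop short of the canister and check the neck with the wrist camera, which leads on this side.

>>> {"op": "send_rows", "data": {
  "targets": [
    {"offset":[0.04,-0.015,0],"roll":0,"hand":0},
    {"offset":[0.08,-0.03,0],"roll":0,"hand":0},
    {"offset":[0.11,-0.045,0],"roll":0,"hand":0},
    {"offset":[0.13,-0.06,0],"roll":0,"hand":0},
    {"offset":[0.13,-0.06,0],"roll":0,"hand":0},
    {"offset":[0.13,-0.06,0],"roll":0,"hand":0}
  ]
}}

```text
time_s: 5.62
eef_pos: [0.5058, 0.1848, 0.2227]
tcp_rot: [-2.294, -2.146, 0.002]
contact_force: [0.7, -0.7, 0.0]
width: 0.0199
```

```bash
python3 - <<'E'
from bench import manip
from h import *
s=manip.read_state();print(s["time_s"],s["eef_pos"],s["width"])
ci=manip.camera_info("wrist");im,d=manip.get_image("wrist")
cv2.imwrite("pics/w3.png",im[:,:,::-1]);np.savez("w3.npz",im=im,d=d)
P=cloud(d,ci)
near=(np.hypot(P[...,0]-.509,P[...,1]-.2516)<.06)
for lo,hi in((.092,.104),(.112,.122),(.122,.135),(.127,.135)):
    m=near&(P[...,2]>lo)&(P[...,2]<hi);S=P[m]
    if len(S): print(len(S),S.min(0).round(4),S.max(0).round(4),cv2.minEnclosingCircle(S[:,:2].astype(np.float32)))
print(proj([.509,.2516,.13],ci))
e=s["eef_pos"];m=(np.hypot(P[...,0]-e[0],P[...,1]-e[1])<.035)&(P[...,2]<.215)&(P[...,2]>.16)
S=P[m];print(len(S));
if len(S):print(S.min(0),S.max(0),np.histogram(S[:,2],bins=np.arange(.16,.22,.005)))
print(off(s,[.509,.2516,.2]),R.from_rotvec(s["tcp_rot"]).as_matrix().round(4))
E
```

```text
5.625 [0.5058197  0.18477715 0.22267307] 0.019945477498975846
14816 [0.4576 0.1993 0.0964] [0.5608 0.3035 0.1034] ((0.5090141296386719, 0.25143468379974365), 0.05212955176830292)
140 [0.4941 0.2355 0.112 ] [0.5241 0.2686 0.122 ] ((0.5083576440811157, 0.2520902752876282), 0.017982523888349533)
992 [0.497  0.2401 0.122 ] [0.5205 0.2632 0.1324] ((0.5087629556655884, 0.2518130838871002), 0.01244322583079338)
762 [0.4988 0.2417 0.127 ] [0.5189 0.2606 0.1324] ((0.5091891884803772, 0.2514911890029907), 0.01069540437310934)
(np.float64(252.25196345812074), np.float64(93.9729059604415))
3723
[0.48388803 0.18578087 0.17341209] [0.52754566 0.2066262  0.21499817] (array([   0,    0,   32,  179,  185,  206,  225,  245, 1846,  410,  395]), array([0.16 , 0.165, 0.17 , 0.175, 0.18 , 0.185, 0.19 , 0.195, 0.2  ,
       0.205, 0.21 , 0.215]))
[ 0.06690096 -0.00124433  0.02263158] [[ 6.640e-02  9.978e-01 -1.000e-03]
 [ 9.978e-01 -6.640e-02 -6.000e-04]
 [-6.000e-04 -9.000e-04 -1.000e+00]]
```

View pics/w3.png

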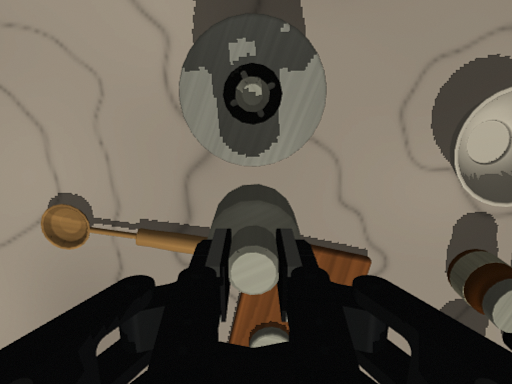

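The neck at (252,93) measures (0.509, 0.2515). The held cap is centred on the TCP to within 0.3 mm, with its underside about 50 mm below the TCP.

>>> {"op": "send_rows", "data": {
  "targets": [
    {"offset":[0.035,-0.0006,0],"roll":0,"hand":0},
    {"offset":[0.055,-0.001,0],"roll":0,"hand":0},
    {"offset":[0.067,-0.0012,0],"roll":0,"hand":0},
    {"offset":[0.067,-0.0012,0.01],"roll":0,"hand":0},
    {"offset":[0.067,-0.0012,0.025],"roll":0,"hand":0},
    {"offset":[0.067,-0.0012,0.036],"roll":0,"hand":0},
    {"offset":[0.067,-0.0012,0.036],"roll":0,"hand":0},
    {"offset":[0.067,-0.0012,0.036],"roll":0,"hand":0}
  ]
}}

```text
time_s: 6.68
eef_pos: [0.509, 0.2525, 0.1875]
tcp_rot: [2.294, 2.147, 0.0]
contact_force: [1.0, 0.6, -0.8]
width: 0.02
```

```bash
python3 - <<'E'
from bench import manip
from h import *
s=manip.read_state();print(s["time_s"],s["eef_pos"],s["width"],s["contact_force"])
print(off(s,[.509,.2515,.171]))
im,d=manip.get_image("scene");u,v=343,265
ci=manip.camera_info("scene");P=cloud(d,ci)
c=im[v-75:v+45,u-80:u+80];cv2.imwrite("pics/s4.png",cv2.resize(c,None,fx=5,fy=5)[:,:,::-1])
near=np.hypot(P[...,0]-.509,P[...,1]-.2515)<.03
S=P[near&(P[...,2]>.137)&(P[...,2]<.16)];print(len(S),cv2.minEnclosingCircle(S[:,:2].astype(np.float32)),S[:,2].min())
E
```

```text
6.675 [0.50903893 0.25254531 0.18754519] 0.01997576158780073 [ 1.00462515  0.62399969 -0.81956499]
[-1.04836350e-03  2.66356033e-05  1.65450252e-02]
292 ((0.5088514685630798, 0.25267425179481506), 0.021941926330327988) 0.13732081105857025
```

View pics/s4.png

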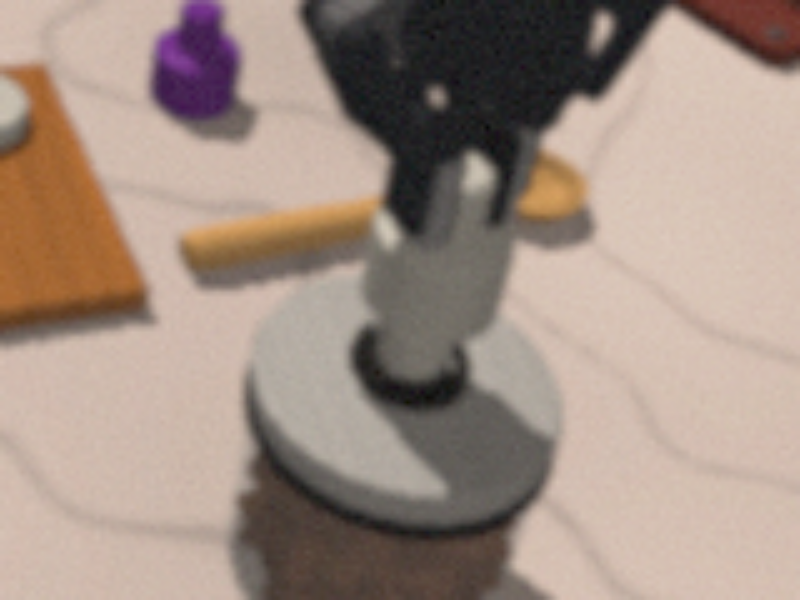

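The cap sits 1 mm off in y, so I'll correct that while lowering onto the clips.

>>> {"op": "send_rows", "data": {
  "targets": [
    {"offset":[-0.001,0,0],"roll":0,"hand":0},
    {"offset":[-0.001,0,0.004],"roll":0,"hand":0},
    {"offset":[-0.001,0,0.008],"roll":0,"hand":0},
    {"offset":[-0.001,0,0.012],"roll":0,"hand":0},
    {"offset":[-0.001,0,0.014],"roll":0,"hand":0},
    {"offset":[-0.001,0,0.014],"roll":0,"hand":0},
    {"offset":[-0.001,0,0.014],"roll":0,"hand":0}
  ]
}}

```text
time_s: 7.6
eef_pos: [0.5089, 0.2517, 0.1734]
tcp_rot: [-2.293, -2.147, -0.0]
contact_force: [0.7, -0.5, -0.0]
width: 0.0201
```

>>> {"op": "send_rows", "data": {
  "targets": [
    {"offset":[0,0,0.001],"roll":0,"hand":0},
    {"offset":[0,0,0.002],"roll":0,"hand":0},
    {"offset":[0,0,0.003],"roll":0,"hand":0},
    {"offset":[0,0,0.003],"roll":0,"hand":0}
  ]
}}

```text
time_s: 8.1
eef_pos: [0.5088, 0.2516, 0.1702]
tcp_rot: [-2.293, -2.147, 0.0]
contact_force: [-0.5, -0.7, -0.4]
width: 0.02
```

>>> {"op": "send_rows", "data": {
  "targets": [
    {"offset":[0,0,0.001],"roll":0,"hand":0},
    {"offset":[0,0,0.002],"roll":0,"hand":0},
    {"offset":[0,0,0.003],"roll":0,"hand":0},
    {"offset":[0,0,0.003],"roll":0,"hand":0}
  ]
}}

```text
time_s: 8.6
eef_pos: [0.5091, 0.2518, 0.1678]
tcp_rot: [2.293, 2.147, 0.001]
contact_force: [0.1, -0.5, 4.1]
width: 0.0198
```

>>> {"op": "send_rows", "data": {
  "targets": [
    {"offset":[0,0,0.001],"roll":0,"hand":0},
    {"offset":[0,0,0.002],"roll":0,"hand":0},
    {"offset":[0,0,0.002],"roll":0,"hand":0}
  ]
}}

```text
time_s: 8.98
eef_pos: [0.5093, 0.252, 0.1661]
tcp_rot: [2.293, 2.147, 0.002]
contact_force: [-0.5, 0.1, 6.6]
width: 0.0202
```

>>> {"op": "send_rows", "data": {
  "targets": [
    {"offset":[0,0,0.001],"roll":0,"hand":0},
    {"offset":[0,0,0.002],"roll":0,"hand":0},
    {"offset":[0,0,0.002],"roll":0,"hand":0}
  ]
}}

```text
time_s: 9.35
eef_pos: [0.5095, 0.2522, 0.1647]
tcp_rot: [2.293, 2.147, 0.003]
contact_force: [-1.0, -1.0, 11.0]
width: 0.02
```

>>> {"op": "send_rows", "data": {
  "targets": [
    {"offset":[0,0,0.001],"roll":0,"hand":0},
    {"offset":[0,0,0.002],"roll":0,"hand":0},
    {"offset":[0,0,0.002],"roll":0,"hand":0}
  ]
}}

```text
time_s: 9.72
eef_pos: [0.5091, 0.2516, 0.1615]
tcp_rot: [2.293, 2.147, 0.001]
contact_force: [2.2, -0.6, -0.1]
width: 0.02
```

Resistance peaked around 11 N and then dropped, so the clips are snapping over the lip. I'll keep pressing onto the seal.

>>> {"op": "send_rows", "data": {
  "targets": [
    {"offset":[0,0,0.001],"roll":0,"hand":0},
    {"offset":[0,0,0.002],"roll":0,"hand":0},
    {"offset":[0,0,0.003],"roll":0,"hand":0},
    {"offset":[0,0,0.003],"roll":0,"hand":0}
  ]
}}

```text
time_s: 10.22
eef_pos: [0.5086, 0.2517, 0.1584]
tcp_rot: [-2.293, -2.147, 0.001]
contact_force: [-0.9, -0.9, 2.8]
width: 0.0201
```

>>> {"op": "send_rows", "data": {
  "targets": [
    {"offset":[0,0,0.001],"roll":0,"hand":0},
    {"offset":[0,0,0.002],"roll":0,"hand":0},
    {"offset":[0,0,0.002],"roll":0,"hand":0}
  ]
}}

```text
time_s: 10.6
eef_pos: [0.5088, 0.2517, 0.1566]
tcp_rot: [2.293, 2.147, 0.0]
contact_force: [-2.3, -1.4, 5.5]
width: 0.0201
```

>>> {"op": "send_rows", "data": {
  "targets": [
    {"offset":[0,0,0.001],"roll":0,"hand":0},
    {"offset":[0,0,0.002],"roll":0,"hand":0},
    {"offset":[0,0,0.002],"roll":0,"hand":0}
  ]
}}

```text
time_s: 10.98
eef_pos: [0.5089, 0.2518, 0.155]
tcp_rot: [2.293, 2.147, 0.0]
contact_force: [-2.9, -2.5, 8.7]
width: 0.0202
```

>>> {"op": "send_rows", "data": {
  "targets": [
    {"offset":[0,0,0.001],"roll":0,"hand":0},
    {"offset":[0,0,0.002],"roll":0,"hand":0},
    {"offset":[0,0,0.002],"roll":0,"hand":0}
  ]
}}

```text
time_s: 11.35
eef_pos: [0.5091, 0.2519, 0.1547]
tcp_rot: [2.293, 2.146, 0.001]
contact_force: [-8.2, -4.9, 23.9]
width: 0.02
```

>>> {"op": "send_rows", "data": {
  "targets": [
    {"offset":[0,0,0.001],"roll":0,"hand":0},
    {"offset":[0,0,0.001],"roll":0,"hand":0},
    {"offset":[0,0,0.001],"roll":0,"hand":0}
  ]
}}

```text
time_s: 11.72
eef_pos: [0.5092, 0.252, 0.1546]
tcp_rot: [2.292, 2.146, 0.002]
contact_force: [-10.8, -7.1, 32.0]
width: 0.0198
```

```bash
python3 - <<'E'
from bench import manip
from h import *
s=manip.read_state();print(s["time_s"],s["eef_pos"],s["width"],s["contact_force"])
im,d=manip.get_image("scene");u,v=343,265
ci=manip.camera_info("scene");P=cloud(d,ci)
c=im[v-75:v+45,u-80:u+80];cv2.imwrite("pics/s5.png",cv2.resize(c,None,fx=5,fy=5)[:,:,::-1])
near=np.hypot(P[...,0]-.509,P[...,1]-.2515)<.023
S=P[near&(P[...,2]>.107)&(P[...,2]<.18)];print(np.histogram(S[:,2],bins=np.arange(.105,.181,.005)))
s=manip.read_state();print(s["eef_pos"],s["contact_force"])
E
```

```text
11.725 [0.50915854 0.25201763 0.15456376] 0.019823899434149382 [-10.81041059  -7.10044319  32.03391084]
(array([ 33,  63,  59,  62,  56, 123,  99,  44,  56,  55,  97,  67,  51,
        55,  39]), array([0.105, 0.11 , 0.115, 0.12 , 0.125, 0.13 , 0.135, 0.14 , 0.145,
       0.15 , 0.155, 0.16 , 0.165, 0.17 , 0.175, 0.18 ]))
[0.50913433 0.25203998 0.15454818] [-11.5436947   -7.32510432  32.02851183]
```

View pics/s5.png

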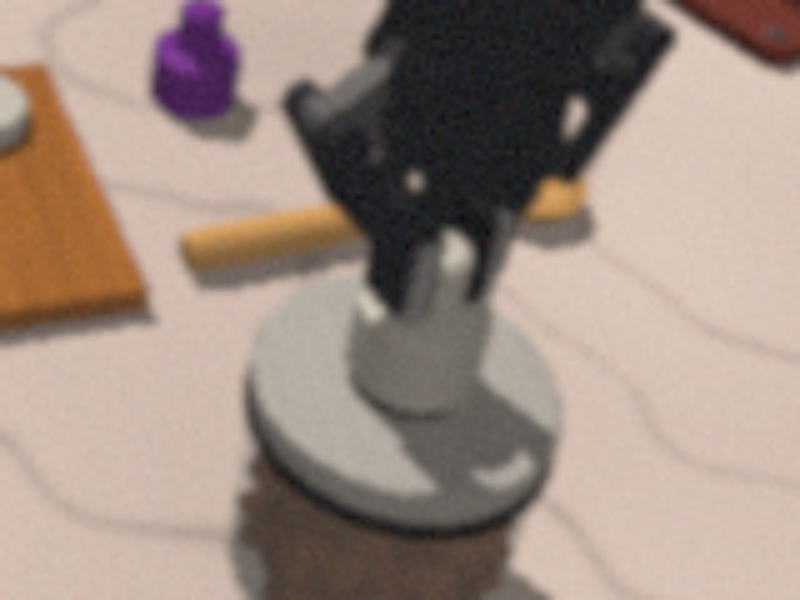

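The cap is against the seal's stop: the TCP stays at 0.1546 while force climbs to 32 N. I'll ease the command by 1 mm to trim the excess push, staying at the stop, and check that it holds.

>>> {"op": "send_rows", "data": {
  "targets": [
    {"offset":[0,0,-0.001],"roll":0,"hand":0},
    {"offset":[0,0,-0.001],"roll":0,"hand":0},
    {"offset":[0,0,-0.001],"roll":0,"hand":0},
    {"offset":[0,0,-0.001],"roll":0,"hand":0}
  ]
}}

```text
time_s: 12.28
eef_pos: [0.5091, 0.2519, 0.1547]
tcp_rot: [2.293, 2.146, 0.001]
contact_force: [-7.0, -5.8, 23.8]
width: 0.0202
```

```bash
python3 - <<'E'
from bench import manip
print(manip.finish_job())
E
```

```text
the job is handed in; nothing more can be done
None
```

I picked up the metal knobbed cap from the board, set it on the open canister's neck and pressed it down. I handed the job in at about 12.3 s with the cap still gripped and pressed.

- **Click:** the push rose to about 11 N with the cap's underside roughly 15–16 mm below the neck top. It then dropped to about 0 N by roughly 18.5 mm. I read that as the clips snapping over the lip; the negative pull itself did not show between the 2 mm steps.
- **Seal:** the push then climbed steadily until the TCP stopped moving at z ≈ 0.1546. That puts the underside about 25 mm below the neck top, which is the seal's stop within my measuring error. Pressing harder reached 32 N with no further movement, so I eased off to about 24 N, still at the stop.
- **Last picture:** it showed the cap upright, with the black ring hidden under it. The spoon, the look-alike, the jar lid and the board looked unmoved in that crop. I took no final picture of the other items.

Two readings disagreed a little: the finger opening read 20 mm on the 22 mm knob, and about 9 N of sideways force remained while pressing.

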